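# Wedge the mould tight on the vibrating table and switch the table on

## Robot

A 6-joint arm with a two-finger parallel gripper is mounted at the origin on a cart in front of the work surface, level with it; the furniture and walls round the work are solid. World frame = base frame: x ahead of the robot, y to its left, z up, the work surface at z = 0. Lengths are in m, angles in degrees, forces in N, time in s.
With the tool pointing down it reaches from about 0.325 to 0.85 m from the base axis. Payload 15.5 kg.
Tool frame: the origin (TCP) lies at the very end of the fingers, on their centre line; the grasp point (between the pads) lies arm.grip_depth behind it (arm.grip_depth is the distance from the TCP to the grasp point, in m); z points along the fingers, y is the line along which they close (so a half turn about z gives the same grasp; the last joint's range is limited). The gripper opens to 91 mm and grips with 3 to 60 N. Pads are 32 mm wide; open, the fingers measure 118 mm over their backs; the gripper's body (76 mm by 178 mm) begins 60 mm behind the grasp point.
Start: joints at [-70.216, 28.281, 77.091, -0, 74.628, -5.472], TCP at [0.267, -0.565, 0.214] pointing down, gripper open.
Joint ranges: [-166.48, 166.48], [-47.26, 123.95], [12.59, 153.08], [-70.14, 250.14], [6.76, 159.57], [-176.63, 176.63]. Speed limits (degrees/s): [108.29, 108.29, 147.25, 172.46, 172.46, 172.46].

## Interface

Orientations are given as a 3x3 rotation matrix whose columns are the frame's x, y, z axes.
In Python, from rig import arm gives the robot as it stands. Calls block until the motion is done:
- arm.move_to(position, orientation): joint-space move of the TCP to a pose.
- arm.move_l(position, orientation=None, feed=0.15): straight line of the TCP; orientation=None keeps the orientation; feed is the mean speed in m/s.
- arm.move_joints(angles): joint-space move.
- arm.grip(opening): finger opening in m; the grip force is fixed at half the most; returns when the fingers have stopped.
- arm.sleep(seconds).
- arm.solve_ik(position, orientation): joint angles nearest the present ones, or None.
- arm.snapshot(name): name is "side" or "top" or "wrist"; returns the picture (480x640x3 uint8, red, green, blue); there is no depth.
- arm.get_calibration(name): a dict with "intrinsics" (3x3 intrinsics, pixels), "cam_to_world" (4x4, takes a point from camera to world coordinates). Camera axes: x right, y down, z forward; pixel columns grow to the right and rows downward; lengths in m; the calibration is good to about 2 mm. A picture is of the moment at which its call begins: read the wrist's pose just before it. get_calibration takes no time and is no camera call; for the wrist camera it gives the pose at the moment of the call.
A pose or a line that the arm cannot do raises arm.Unreachable and nothing moves.
- arm.sign_off(): hands the job in; it is judged then, once.
Readings, each from a call of its own:
- arm.current_t(): time.
- arm.current_joint_positions(): joint angles.
- arm.current_dq(): joint speeds.
- arm.current_tau(): joint torques, N m.
- arm.current_ee_pos(): TCP position.
- arm.current_tool_rot(): TCP orientation.
- arm.current_force(): force on the tool from outside, world axes, zero at the start.
- arm.current_torque(): the same for the moment, N m.
- arm.current_width(): finger opening in m.
- arm.current_grasp_force(): force on a finger pad.
Only numpy, scipy, OpenCV 4.12 (cv2) and the standard library are available. Lean on these libraries where they do the work, as an engineer would, in place of code of your own. Each camera call takes 0.05 s, during which the arm holds its last target. There are 200 camera calls.

## Task

Clamp the plaster mould for vibrating: take the larger of the two wooden wedges, lay it on the plywood board on the mould with its thin end under the middle of the round steel clamp bar and square to the bar, and push it in until it jams tight and a firm push moves it no farther, so that it lifts the bar off its collars and stays put by itself. Then turn the handle of the rotary isolator from off to on, until it snaps home. Leave the mould and the other things where they stand.

Things in the scene. Friction and masses are not known exactly. Their poses are not given: they have to be found in the camera images.
- wedge_mid (a point): The larger wooden wedge: 160 mm long, 36 mm wide, flat underneath, 5 mm thick at the thin end, 25 mm at the thick end. The point is at the middle of its length and width, 7.5 mm above its underside; x runs towards the thin end, z up. 40 mm towards the thick end it is 20 mm thick: a good place to grip it across its width. Its centre of mass is 18 mm from the point towards the thick end
- thin_wedge: The other wooden wedge, not for this job: 110 mm long, 32 mm wide, only 8 mm at its thick end, so it can never fill the gap. Origin at the middle of its underside, x towards its thin end
- shaker: Vibrating table, fixed: steel deck 230 x 250 mm, 52 mm above the bench; two threaded posts 12 mm thick stand 94 mm left and right of its centre (y axis) and reach 280 mm above the bench. Origin at the centre of its foot on the bench; x points away from the robot (with the table's yaw), y to the left, z up. The wedge goes in along +x, from the robot's side
- bar_mid (a point): Middle of the underside of the clamp bar at rest: a round steel bar, 20 mm thick, along the table's y axis, 211.5 mm above the bench and 12 mm above the plywood board. The point does not lift with the bar; axes as the table's. The wedge touches the bar when its middle is about 25 mm on the robot's side of this point and is home when it is about 10 mm beyond
- clamp_bar (a joint): How far the bar has lifted off its collars, in m: 0 at rest, 0.004 at its upper stop. Springs press it down with 2.7 N at rest, 5.5 N at the top. 8 mm of wedge travel lift it 1 mm; the push needed is about 5 N at first and 8 to 14 N near the top, then rises steeply; a push of 15 to 20 N lifts it fully. Friction holds the wedge when it is let go
- mould: Two-part plaster mould, 146 x 131 x 136 mm, 2.9 kg, loose on the deck between two low cleats, with a plywood pressure board (142 x 112 x 12 mm) on it, whose top is 147.5 mm above the mould's underside (199.5 mm above the bench) and whose front edge is about 70 mm on the robot's side of the bar. Origin at the middle of its underside, axes nearly as the table's
- isolator: Rotary isolator of the table, fixed: grey box 80 x 110 mm and 58 mm high on a steel foot plate. Origin at the centre of its underside on the bench; its long side runs along its y axis
- handle_grip (a point): Point on the turning axis of the isolator's handle, 84 mm above the bench, at the height to grip. The handle is a black bar 69 mm long, 14 mm wide, from 65 to 95 mm above the bench, on a disc 50 mm across whose top is 66 mm above the bench. Axes as the isolator's (they do not turn with the handle)
- isolator_handle (a joint): Angle of the handle in rad, growing clockwise seen from above: 0 is off (bar along the isolator's x axis, nose away from the robot), 1.57 is on (bar along its y axis, nose to the right). A sprung detent holds it at both ends: past the middle it snaps on by itself, short of that it springs back. Takes about 0.15 N m
- spray_can: Spray can, white and ochre, 56 mm across, 204 mm tall, standing behind the isolator. Origin at the middle of its foot
- sanding_block: Brown sanding block 60 x 110 x 35 mm behind the wedges. Origin at the middle of its underside
Not all that is in view belongs to the job. Leave any orange or yellow look-alike of the isolator alone.

How it is judged:
By the outcome, as a careful person would: the job done as asked, in the order asked, and still so for the second after the job is handed in, with the robot touching nothing.
It also fails if it takes over 72 s, if anything falls off the work surface, if the arm or the gripper's body presses on something with over 40 N, if the wrist force passes 120 N, or if a joint passes its speed limit or range.

## Working session

There is one attempt and no reset: what is moved stays moved. The work goes in short steps, each a Python script; the robot and the scene stay as the last script left them, time stands still between calls to the robot, and variables do not carry over. Pictures are saved under pics/ and viewed, at most 10 in all, crops included, and the job is handed in when it is done.

```bash
ls; mkdir -p pics
python3 - <<'E'
from rig import arm
import cv2
for n in("side","top"):
    cv2.imwrite(f"pics/{n}0.png",arm.snapshot(n)[:,:,::-1])
    c=arm.get_calibration(n);print(n,c["intrinsics"].tolist(),c["cam_to_world"].round(4).tolist())
print(arm.grip_depth,arm.current_t())
E
```

```text
pics
side [[538.9107326343136, 0.0, 316.33498106830166], [0.0, 538.9107326343136, 239.00047483429407], [0.0, 0.0, 1.0]] [[-0.8155, -0.3312, 0.4746, -0.2794], [-0.5787, 0.4498, -0.6803, 1.0485], [0.0119, -0.8295, -0.5584, 1.1552], [0.0, 0.0, 0.0, 1.0]]
top [[598.2399790191236, 0.0, 320.69626778922117], [0.0, 598.2399790191236, 239.71430792862654], [0.0, 0.0, 1.0]] [[-0.028, -0.9819, 0.1872, 0.1944], [-0.9996, 0.0285, 0.0002, -0.1545], [-0.0055, -0.1871, -0.9823, 2.1696], [0.0, 0.0, 0.0, 1.0]]
0.0188 0.1
```

View pics/side0.png

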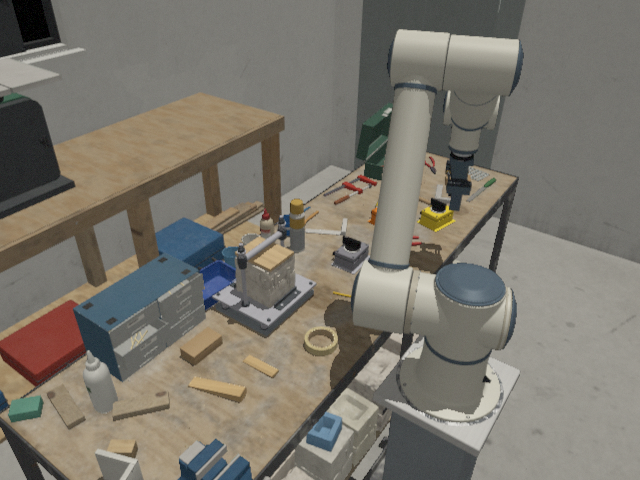

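View pics/top0.png

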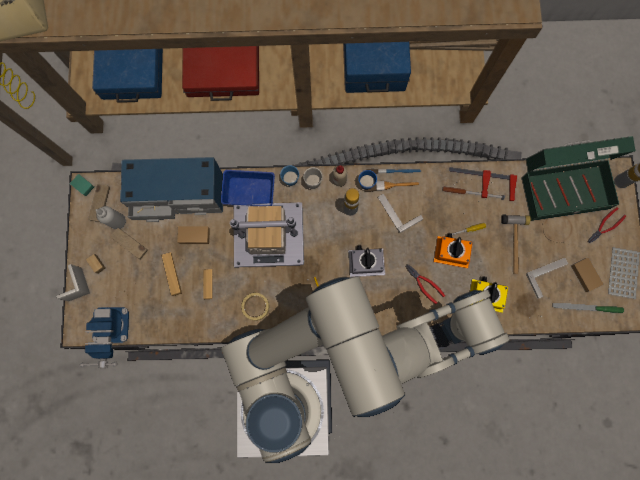

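The top view shows the candidates for the large wedge: the long light piece at (172,274), the short thin one at (208,283), and scraps at (95,263) and (135,245). The sanding block is at (193,235). By length, (172,274) is the large wedge. For the isolator, the grey one is at (367,261), and the orange (455,250) and yellow (490,293) ones are decoys. The table is at (267,235).

```bash
cat > h.py <<'E'
from rig import arm
import numpy as np, cv2
def ray(cal,uv,z):
    "world point at height z seen at pixel uv"
    K,T=cal["intrinsics"],cal["cam_to_world"]
    d=T[:3,:3]@np.linalg.inv(K)@np.array([uv[0],uv[1],1.]); o=T[:3,3]
    return o+d*(z-o[2])/d[2]
def proj(cal,p):
    K,T=cal["intrinsics"],cal["cam_to_world"]
    c=K@(T[:3,:3].T@(np.array(p)-T[:3,3])); return c[:2]/c[2]
def down(a):
    "tool pointing down, tool x along world angle a (deg)"
    a=np.radians(a);c,s=np.cos(a),np.sin(a)
    return np.array([[c,s,0],[s,-c,0],[0,0,-1.]])
E
python3 - <<'E'
from h import *
c=arm.get_calibration("top")
for n,uv,z in[("wedge",(172,274),.01),("thin",(208,283),.003),("table",(267,235),.05),("iso",(367,261),.058),("bar",(264,226),.22)]: print(n,ray(c,uv,z).round(3))
w=arm.get_calibration("wrist");R=arm.current_tool_rot();p=arm.current_ee_pos()
print(R.round(3).tolist(),(R.T@(w["cam_to_world"][:3,3]-p)).round(4),(R.T@w["cam_to_world"][:3,:3]).round(3).tolist(),w["intrinsics"].tolist())
E
```

```text
wedge [0.495 0.39  0.01 ]
thin [0.459 0.26  0.003]
table [0.621 0.039 0.05 ]
iso [ 0.515 -0.317  0.058]
bar [0.618 0.033 0.22 ]
[[0.904, 0.427, -0.0], [0.427, -0.904, 0.001], [0.0, -0.001, -1.0]] [ 7.130e-02  1.000e-04 -1.711e-01] [[0.001, -0.967, -0.253], [1.0, 0.001, 0.0], [-0.0, -0.253, 0.967]] [[388.1422842392549, 0.0, 319.72577677736115], [0.0, 388.1422842392549, 234.41450368111848], [0.0, 0.0, 1.0]]
```

Run:
```python
from h import *
import pickle
cals={}
for n,p in[("iso",(.54,-.317,.30)),("tab",(.62,.035,.42)),("wed",(.53,.35,.30))]:
    arm.move_to(p,down(0)); cals[n]=arm.get_calibration("wrist")
    cv2.imwrite(f"pics/w_{n}.png",arm.snapshot("wrist")[:,:,::-1]); print(n,arm.current_t())
pickle.dump(cals,open("cals.pkl","wb"))
```

```text
iso 1.5667
tab 3.0333
wed 4.4
```

View pics/w_iso.png

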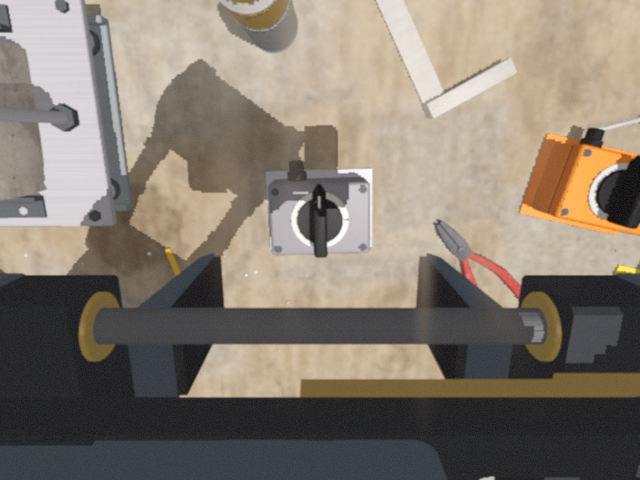

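View pics/w_tab.png

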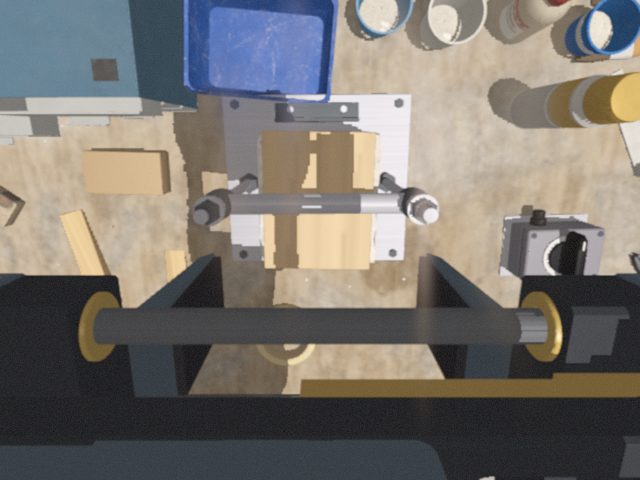

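View pics/w_wed.png

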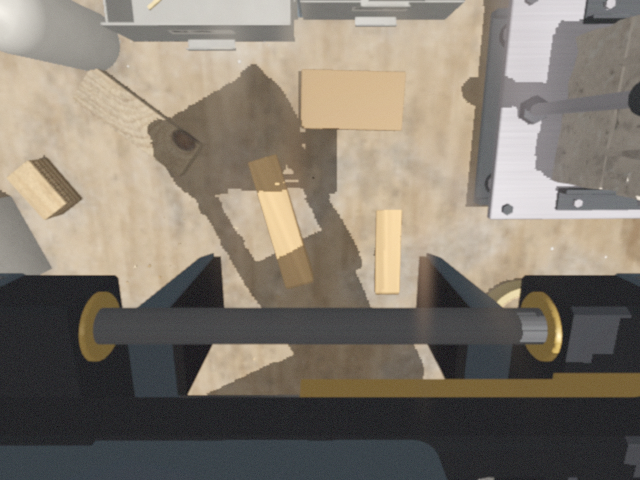

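Isolator: handle centre is at about (319,221) in w_iso, nose away from the robot, so it is off. Table: the bar runs from about (205,210) to (430,208), with the board in front of it. Wedges: the large one runs from (265,160) to (296,283), and the thin one is at (388,250). I'll enlarge these next.

Run:
```python
import cv2,numpy as np
def crop(n,x,y,w,h,s):
    o=cv2.resize(cv2.imread(f"pics/w_{n}.png")[y:y+h,x:x+w],None,fx=s,fy=s,interpolation=cv2.INTER_CUBIC)
    for i in range(0,w,20): cv2.putText(o,str(x+i),(i*s,10),0,.35,(0,0,255),1);cv2.line(o,(i*s,12),(i*s,18),(0,0,255))
    for j in range(0,h,20): cv2.putText(o,str(y+j),(0,j*s+4),0,.35,(255,0,255),1);cv2.line(o,(24,j*s),(32,j*s),(255,0,255))
    return o
a=crop("wed",230,150,100,148,4);b=crop("iso",260,160,100,148,4)
cv2.imwrite("pics/c1.png",np.hstack([a,b])); cv2.imwrite("pics/c2.png",crop("tab",190,85,260,195,3))
```

```text
(no output)
```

View pics/c1.png

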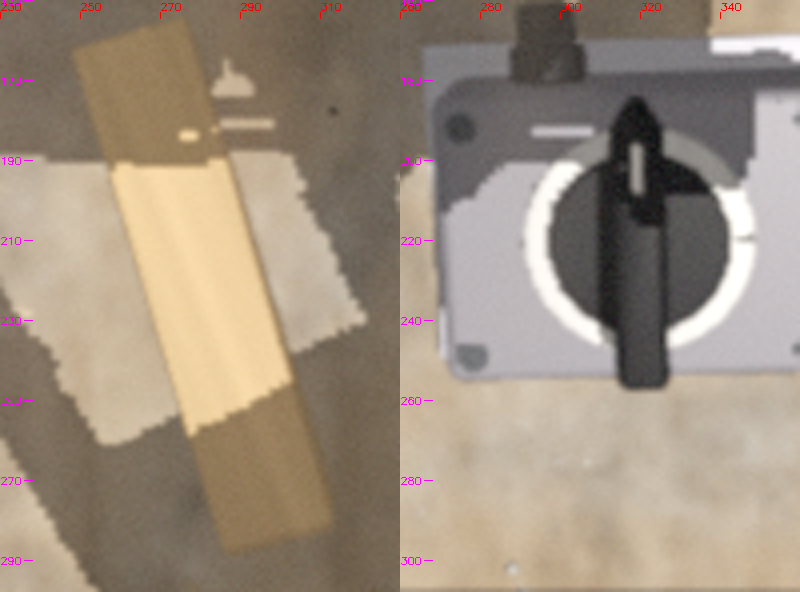

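View pics/c2.png

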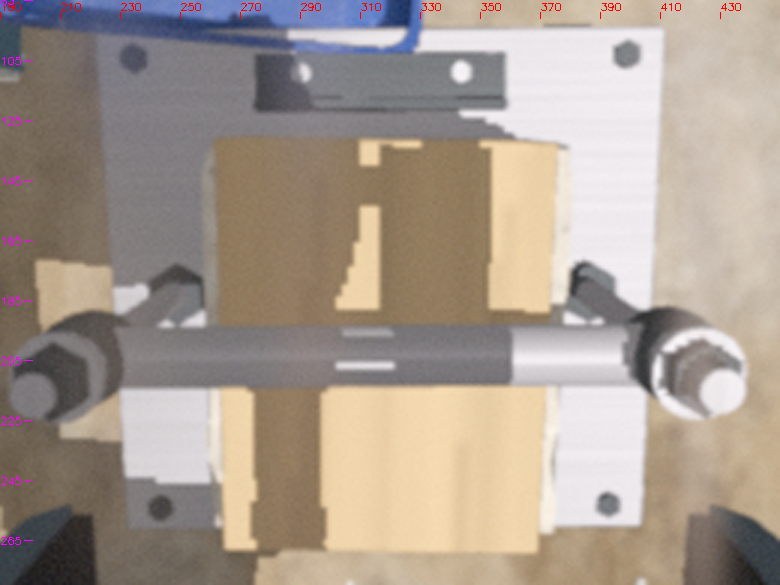

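The left panel shows the large wedge's corners: far (248,162.5) and (276,154), near (287,288) and (313,281). The right panel shows the handle from nose (319,184) to tail (321,257). In c2 the post tops are at (201,217) and (431,215), and the bar's centre mark is at (312,201).

Run:
```python
from h import *
import pickle
from scipy.optimize import least_squares
C=pickle.load(open("cals.pkl","rb"))
def fit(cal,local,pix,x0):
    L=np.array(local);P=np.array(pix)
    def f(q):
        c,s=np.cos(q[2]),np.sin(q[2])
        return np.concatenate([proj(cal,[q[0]+c*l[0]-s*l[1],q[1]+s*l[0]+c*l[1],l[2]])-p for l,p in zip(L,P)])
    r=least_squares(f,x0);return r.x[:2].round(4),np.degrees(r.x[2]).round(2),r.fun.reshape(-1,2).round(1).tolist()
pw=[(248,162.5),(276,154),(287,288),(313,281)]
print("thin far ",fit(C["wed"],[(.08,.018,.005),(.08,-.018,.005),(-.08,.018,.025),(-.08,-.018,.025)],pw,[.5,.39,.2]))
print("thin near",fit(C["wed"],[(-.08,-.018,.025),(-.08,.018,.025),(.08,-.018,.005),(.08,.018,.005)],pw,[.5,.39,3.3]))
t=C["tab"]
print("deck",fit(t,[(-.115,.125,.052),(-.115,-.125,.052),(.115,-.125,.052),(.115,.125,.052)],[(232.3,260.7),(404,259.7),(411,94.3),(221.7,94.3)],[.62,.035,0]))
print("posts",fit(t,[(0,.094,.28),(0,-.094,.28)],[(201,216.7),(430.7,215)],[.62,.035,0]))
print("board",fit(t,[(-.071,.056,.1995),(-.071,-.056,.1995),(.071,.056,.1995),(.071,-.056,.1995)],[(264.3,268.3),(369.3,269),(262.3,131),(375.3,132.7)],[.62,.035,0]))
print("barmark",ray(t,(311.7,201),.2315).round(4))
a,b=ray(C["iso"],(319.2,184.2),.095),ray(C["iso"],(320.7,257),.095)
print("handle",a,b,(a+b)/2,np.linalg.norm(a-b),np.degrees(np.arctan2(*(a-b)[[1,0]])),"disc",ray(C["iso"],(320,219.5),.066))
```

```text
thin far  (array([0.4974, 0.3952]), np.float64(16.16), [[-0.7, -0.7], [0.2, -0.9], [-0.7, 1.2], [1.2, 0.6]])
thin near (array([0.4948, 0.3944]), np.float64(194.13), [[-0.9, 1.7], [1.7, 2.3], [-1.0, -2.8], [0.1, -2.2]])
deck (array([0.6253, 0.037 ]), np.float64(0.31), [[-0.1, 0.5], [-0.6, 0.6], [1.1, -0.9], [-0.5, 0.2]])
posts (array([0.6255, 0.0369]), np.float64(0.42), [[-0.2, 0.0], [0.2, 0.0]])
board (array([0.6214, 0.0356]), np.float64(-0.81), [[0.1, 0.2], [0.1, 0.9], [-1.1, -0.4], [0.9, -0.4]])
barmark [0.6294 0.0412 0.2315]
handle [ 0.56252975 -0.31727241  0.095     ] [ 0.48854847 -0.31883176  0.095     ] [ 0.52553911 -0.31805208  0.095     ] 0.07399771849379319 1.207474416007367 disc [ 0.52113111 -0.31811948  0.066     ]
```

The thin-end-far hypothesis fits clearly better, so the thin end already points away from the robot. Next I'll grasp the wedge, carry it over and set it down short of the bar.

```bash
cat >> h.py <<'E'
BAR=np.array([.6254,.037]); YAW=.4
def along(d,z,base=BAR,yaw=YAW):
    a=np.radians(yaw); return [base[0]+d*np.cos(a),base[1]+d*np.sin(a),z]
def creep(step,n,stop,axis,feed=.03):
    "steps until the force change along axis passes stop"
    f0=arm.current_force().copy(); p=np.array(arm.current_ee_pos())
    for i in range(n):
        p=p+step; arm.move_l(p,feed=feed); f=(arm.current_force()-f0)@axis
        if abs(f)>stop: break
    return i+1,round(float(f),2),np.round(arm.current_ee_pos(),4)
E
python3 - <<'E'
from h import *
w=np.array([.4974,.3952]);R=down(16)
arm.move_to(along(-.04,.10,w,16),R)
arm.move_l(along(-.04,.003,w,16),feed=.1)
print("f",arm.current_force().round(1))
arm.grip(.0); print("width",arm.current_width(),arm.current_grasp_force())
arm.move_l(along(-.04,.12,w,16),feed=.2)
print(arm.current_width(),arm.current_grasp_force())
arm.move_to(along(-.165,.30,),down(YAW))
print(arm.current_joint_positions().round(0))
arm.move_l(along(-.165,.2045),feed=.1)
arm.sleep(.2);print("f",arm.current_force().round(1),arm.current_t())
cv2.imwrite("pics/s1.png",np.hstack([cv2.resize(arm.snapshot("side")[220:340,200:330,::-1],None,fx=3,fy=3,interpolation=2),cv2.resize(arm.snapshot("wrist")[:,:,::-1],(400,360))]))
E
```

```text
f [-0.3  1.2  0.3]
width 0.03576246107401007 29.999875780194998
0.03628991222668518 29.999721106141806
[-3. 10. 91.  0. 79. 87.]
f [ 0.4 -0.8  0.2] 10.7667
```

View pics/s1.png

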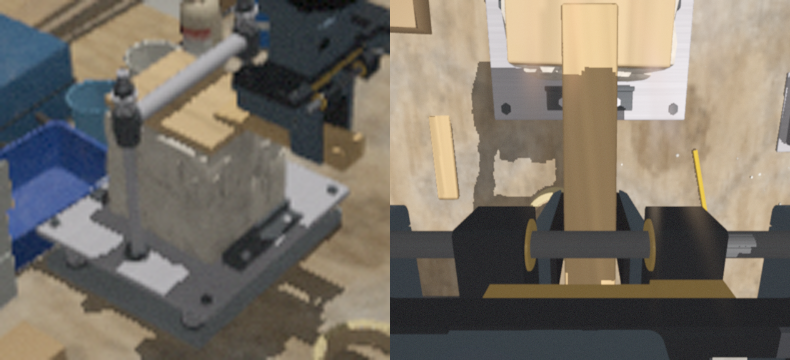

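The wedge is held square, level and centred, with its tip over the board just short of the bar. Next I'll insert it, settle it on the board and push.

Run:
```python
from h import *
X=np.array([1,0,0]);Z=np.array([0,0,1]);a=np.radians(YAW);U=np.array([np.cos(a),np.sin(a),0])
arm.move_l(along(-.085,.2045),feed=.1); arm.sleep(.2)
print("f",arm.current_force().round(1))
print("down",creep(-.0005*Z,10,3,Z,.01))
print("push",creep(.0015*U,18,6,U,.02), "mid d",arm.current_ee_pos()[0]+.04-BAR[0])
print("f",arm.current_force().round(1),arm.current_t())
```

```text
f [-0.2 -0.5 -0.3]
down (5, 4.89, array([0.5401, 0.0364, 0.2025]))
push (16, -6.8, array([0.563 , 0.0366, 0.2025])) mid d -0.022356705001349897
f [-9.8  0.8 10. ] 17.2667
```

Run:
```python
from h import *
a=np.radians(YAW);U=np.array([np.cos(a),np.sin(a),0])
arm.grip(.06)
p=np.array(arm.current_ee_pos()); d=p[0]-BAR[0]; print("grip d",d)
arm.move_l(along(d,.245),feed=.15); arm.move_l(along(-.14,.245),feed=.15); arm.grip(0)
arm.move_l(along(-.14,.205),feed=.15); arm.sleep(.2)
print(arm.current_width(),arm.current_force().round(1))
for stop in(3,24):
    print("push",creep(.0015*U,34,stop,U,.025)); print(arm.current_force().round(1),arm.current_t(),"mid d if contact",arm.current_ee_pos()[0]+.016+.08-BAR[0])
```

```text
grip d -0.06128429822739678
0.00012573355496892655 [ 0.4 -0.  -0.6]
push (14, -4.9, array([0.5062, 0.0362, 0.2058]))
[-4.5 -0.6  2.8] 24.025 mid d if contact -0.02317557562697481
push (24, -25.02, array([0.5378, 0.0366, 0.2056]))
[-29.5  -0.8  23.3] 30.025 mid d if contact 0.008358283493258067
```

Run:
```python
from h import *
a=np.radians(YAW);U=np.array([np.cos(a),np.sin(a),0])
arm.move_l(np.array(arm.current_ee_pos())-.012*U,feed=.1); arm.sleep(.2)
print(arm.current_force().round(1),arm.current_ee_pos().round(4))
arm.move_l(np.array(arm.current_ee_pos())+.0105*U,feed=.05)
print(creep(.0005*U,16,20,U,.02),arm.current_force().round(1),arm.current_t())
arm.move_l(np.array(arm.current_ee_pos())-.03*U,feed=.1)
s=arm.snapshot("side")[220:320,205:305,::-1]
w=arm.snapshot("wrist")[:,:,::-1]
cv2.imwrite("pics/s2.png",np.hstack([cv2.resize(s,(380,380),interpolation=2),cv2.resize(w[:300,120:520],(420,380))]))
print(arm.current_t())
```

```text
[ 0.1 -0.6 -0. ] [0.5264 0.0365 0.2056]
(7, -21.15, array([0.538 , 0.0366, 0.2053])) [-21.6  -0.   15.1] 32.6667
33.25
```

View pics/s2.png

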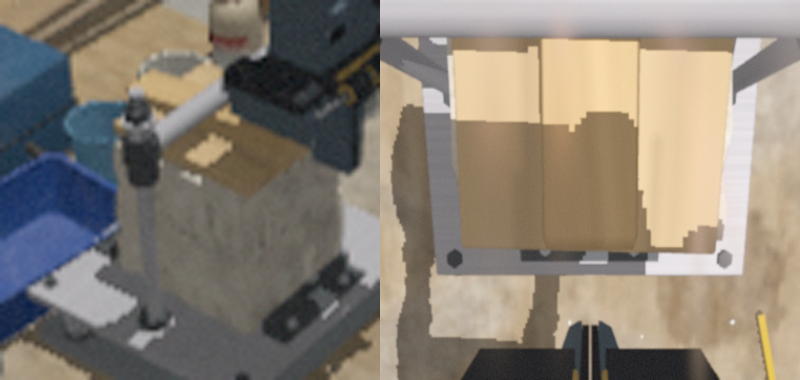

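The wedge sits square and centred on the board under the bar. A second firm push (21 N) stopped at the same place, so it is jammed. Now the isolator.

Run:
```python
from h import *
print("can",ray(arm.get_calibration("top"),(351,193),.2).round(3))
H=[.5225,-.318]
p=np.array(arm.current_ee_pos());p[2]=.30
arm.move_l(p,feed=.25); arm.move_to(H+[.14],down(0)); arm.grip(.045)
arm.move_l(H+[.071],feed=.1); print("f",arm.current_force().round(1))
arm.grip(0); print("width",arm.current_width(),arm.current_force().round(1))
for k in range(-10,-91,-10):
    arm.move_l(H+[.071],down(k),feed=.1)
    if k%30==0: print(k,arm.current_force().round(1),arm.current_torque().round(2),arm.current_t())
```

```text
can [ 0.728 -0.262  0.2  ]
f [-0.5 -0.8 -0.6]
width 0.013527705719884544 [2.8 5.  4.3]
-30 [-4.2 -9.2  3.5] [-1.57  1.08  0.1 ] 38.4417
-60 [-13.8 -16.8   7.3] [-3.37  2.9  -0.07] 39.4167
-90 [-23.1 -21.9  11.8] [-3.85  4.44  0.92] 40.3917
```

Run:
```python
from h import *
arm.grip(.05); arm.sleep(.3)
print(arm.current_force().round(1))
p=np.array(arm.current_ee_pos());p[2]=.16
arm.move_l(p,feed=.15); arm.move_to([.5,-.318,.30],down(0))
w=arm.snapshot("wrist")[:,:,::-1]
arm.move_to([.47,-.2,.42],down(0)); 
t=arm.snapshot("wrist")[:,:,::-1]; s=arm.snapshot("side")[:,:,::-1]
cv2.imwrite("pics/s3.png",np.hstack([cv2.resize(w[80:280,220:420],(380,380)),cv2.resize(s[220:320,205:305],(380,380),interpolation=2)]))
print(arm.current_t())
```

```text
[-0.1 -0.3  0. ]
44.4833
```

View pics/s3.png

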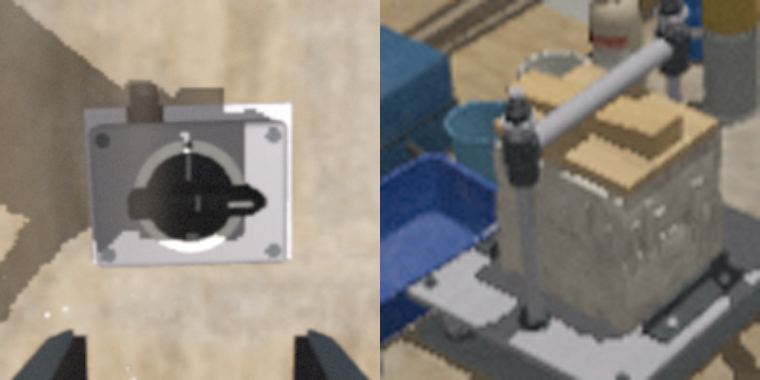

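The handle lies along the isolator's long axis with its nose to the right, so it is on. The wedge is still jammed square under the bar, and nothing touches the robot.

```bash
python3 -c "
from rig import arm
print(arm.sign_off())"
```

```text
the job is handed in; nothing more can be done
None
```

I handed the job in at about 44 s: the large wedge is jammed square under the middle of the clamp bar (a second 21 N push moved it no farther), and the isolator handle is turned to on. I judged the bar's lift from the wedge's position, about 8 mm past the bar, since I had no direct reading of it.

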